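# Calibrate the bench scale with a weight and a stylus on the recessed button

### The arm

A 6-joint arm with a two-finger parallel gripper is mounted at the origin on a cart in front of the work surface, level with it; the furniture and walls round the work are solid. World frame = base frame: x ahead of the robot, y to its left, z up, the work surface at z = 0. Lengths are in m, angles in degrees, forces in N, time in s.
With the tool pointing down it reaches from about 0.275 to 0.825 m from the base axis. Payload 5.2 kg.
Tool frame: the origin (TCP) lies midway between the tips of the shut fingers; the grasp point (between the pads) lies 19 mm behind it; z points along the fingers, y is the line along which they close (so a half turn about z gives the same grasp; the last joint's range is limited). The gripper opens to 93 mm and grips with 3 to 60 N. Pads are 15 mm wide; open, the fingers measure 128 mm over their backs; the gripper's body (75 mm by 188 mm) begins 65 mm behind the grasp point.
Start: joints at [-78.025, 14.817, 87.949, -0, 77.235, -11.62], TCP at [0.22, -0.504, 0.219] pointing down, gripper open.
Joint ranges: [-179.93, 179.93], [-52.35, 119.4], [10.71, 147.94], [-69.91, 249.91], [12.55, 155.21], [-178.61, 178.61]. Speed limits (degrees/s): [147.25, 147.25, 180, 180, 180, 180].

### API

Orientations are given as [roll, pitch, yaw] about the fixed x, y, z axes, in that order (R = Rz(yaw) Ry(pitch) Rx(roll)).
In Python, from bench import robot gives the robot as it stands.
- The arm moves only by the tool move_arm, never from a script. Its argument "moves" is a list that holds one entry, the list of rows, each a list of 7 numbers: the opening, from -1 (shut) to 1 (fully open), then the shift along the tool's x, y, z in m, then the turn, a rotation vector about the tool's x, y, z in degrees. A call has exactly 5 rows; each row is the pose to reach, as a shift and turn from the pose commanded when the call began, along the tool's axes at that moment; what a row does not reach only later rows make up. A row lasts 1/12 s, in which the tool goes at most 41.7 mm and 7.16 degrees, less where a joint would pass 70% of its speed; a pose out of reach is approached as far as the arm can. A call with a gripper value outside its range is refused whole. The fingers move at their own pace and stop on an object; the grip force is fixed at half the most. Time passes only in rows, so rows that repeat a pose let the fingers close, or fill a call up. It gives the time, the measured TCP pose, the force, the opening and the grip force at its end, in the units of the state.
- robot.observe(): the state, without advancing time (a new reading comes with each control period).
- robot.get_image(name): name is "scene" or "top" or "wrist"; returns the picture (384x512x3 uint8, blue, green, red); there is no depth.
- robot.camera_model(name): a dict with "fx", "fy", "cx", "cy" (pixels), "view" (4x4, takes a point from world to camera coordinates). Camera axes: x right, y down, z forward; pixel columns grow to the right and rows downward; lengths in m; the calibration is good to about 2 mm. A picture is of the moment at which its call begins: read the wrist's pose just before it. camera_model takes no time and is no camera call; for the wrist camera it gives the pose at the moment of the call.
- robot.sign_off(): hands the job in; it is judged then, once.
Trained networks look in the newest picture that a camera, given by its name, has taken for a name from the list of things; names that differ only in an ending like _2 or _b are one class to them, and where a whole thing is asked for, a point or a joint stands for the part that bears it (a point fixed in the world has none). Each returns a list of dicts, best first, with "score" (0 to 1); they miss things now and then, are a little off and sometimes report something else, mostly with a low value. They report only what shows in the picture. A call takes as long as a camera call.
- robot.outline_of(thing, camera): "region" (384x512 bool, what is visible of it) and "extent" ([centre column, centre row, width, height] in pixels, round what is visible of it).
- robot.mark_of(thing, camera): "centre" ([column, row] in pixels: a listed point, or the origin of a listed thing).
The state is a dict: "t": time; "qpos": joint angles; "qvel": joint speeds; "joint_efforts": joint torques, N m; "tcp_pos": TCP position; "orientation": TCP orientation; "contact_force": force on the tool from outside, world axes, zero at the start; "torque": the same for the moment, N m; "opening": finger opening in m; "finger_force": force on a finger pad.
Only numpy, scipy, OpenCV 4.12 (cv2) and the standard library are available. Lean on these libraries where they do the work, as an engineer would, in place of code of your own. Each camera call takes 0.05 s, during which the arm holds its last target. There are 200 camera calls.

### The job

Calibrate the small bench scale: stand the brass reference weight upright in the middle of the scale's round pan and let go of it. Only then take the green-handled stylus out of its stand, reach its steel tip down the hole in the scale's front deck and press the recessed orange button all the way down. Finish while still gripping the stylus and holding the button down, with the weight on the pan and the other things on the bench left where they stand.

Things in the scene. Friction and masses are not known exactly. Their poses are not given: they have to be found in the camera images.
- scale: white bench scale on a grey skirt, fixed, 206 x 156 mm in plan. Origin: centre of its underside. At yaw 0 its front deck (display, two flat blue keys, black-ringed hole) is towards -x; deck top at z 45 mm, rear top at 50 mm. A round steel pan stands on a stem on the rear half, its axis 50 mm along +x of the origin; the hole's axis is 70 mm along -x, both at y 0
- pan_middle (a point): centre of the pan's flat top: a round steel plate 60 mm in diameter, 70 mm above the bench, no rim; it does not move
- hole_mouth (a point): centre of the mouth of the vertical round hole in the front deck, at the deck's top surface (45 mm above the bench). The hole is 15 mm in diameter with straight walls; the black ring around it is 27 mm across
- button_top (a point): centre of the top face of the orange button (12 mm in diameter) at the bottom of the hole, 22 mm below the hole's mouth when not pressed; it moves down with the button
- cal_button (a joint): how far the recessed orange button is pressed, in m: 0 up, 0.006 fully down. Its spring pushes back with about 1.5 N at the start and 5 N fully down; it comes up again when let go
- weight: brass reference weight, about 0.25 kg, loose, standing upright on the bench: a cylinder 32 mm in diameter and 42 mm tall with a 24 mm round knob on top, 62 mm tall in all. Origin: centre of its underside, z up
- stylus: loose 40 g stylus, 125 mm long, standing upright, tip down, in its stand. Origin: end of its tip; z along its axis to the handle. Steel tip 6 mm thick for 42 mm, a cone up to 52 mm, then a round green handle 16 mm thick from 52 to 125 mm. In the stand the tip end is 6 mm above the bench and the handle is bare from 69 to 125 mm above the tip end
- stylus_tip (a point): the end of the stylus's steel tip
- stand: stylus stand, fixed to the bench: 80 mm square dark foot, a 56 mm grey block and a 36 mm square column 75 mm tall in all with the stylus in its vertical round hole (17.5 mm wide at the top, 7.5 mm for the tip below); the stylus comes out straight upwards after 69 mm. Origin: centre of its underside
- model_pale: a cream plaster jaw model, 62 x 71 x 29 mm; a loose bystander, not to be moved. Origin: centre of its underside
- model_blue: a light blue plaster jaw model, 62 x 71 x 30 mm; a loose bystander, not to be moved. Origin: centre of its underside
- jar_wax: a black-lidded jar, 57 mm wide, 63 mm tall; a loose bystander, not to be moved. Origin: centre of its underside
- beaker: a translucent grey measuring beaker, 69 mm wide, 82 mm tall; a loose bystander, not to be moved. Origin: centre of its underside

How it is judged (in metres and radians):
On the way, in this order (a step that is already met when the one before it is completed fails the run):
1. the weight stands on the middle of the pan, let go (horizontal distance between weight and pan_middle below 0.014 m and z of weight in the frame of pan_middle between -0.004 and 0.004 m and angle between weight's own z axis and vertical below 0.1 rad and contact force between the fingers and weight below 0.1 N and linear speed of weight below 0.02 m/s and contact force between weight and scale above 1 N), for 0.3 s.
2. the stylus, held by the fingers, presses the button down through the hole (horizontal distance between weight and pan_middle below 0.014 m and z of weight in the frame of pan_middle between -0.004 and 0.004 m and angle between weight's own z axis and vertical below 0.1 rad and value of joint cal_button above 0.004 m and contact force between stylus and cal_button above 1.5 N and contact force between the fingers and stylus above 1 N and horizontal distance between stylus_tip and hole_mouth below 0.009 m and z of stylus_tip in the frame of hole_mouth below -0.02 m and contact force between stylus and stand below 0.05 N), for 0.4 s.
At the end, for the whole second after the job is handed in: The weight stands alone on the pan at rest, upright within 0.1 rad, within 14 mm of its centre; the stylus, gripped by the fingers and clear of its stand, is in the hole at least 20 mm below its mouth and presses the button with over 1.5 N, at least 4 of 6 mm down (all of step 2 and contact force between the fingers and weight below 0.1 N and linear speed of weight below 0.02 m/s and contact force between weight and scale above 1 N); the arm keeps its last pose, push and grip.
It fails at once if the stylus is taken out of its stand while the weight is not on the pan (distance of stylus from where it was at the start of the episode above 0.05 m and not (horizontal distance between weight and pan_middle below 0.014 m and z of weight in the frame of pan_middle between -0.004 and 0.004 m and angle between weight's own z axis and vertical below 0.1 rad)).
It fails at once if the button is pressed while the weight is not on the pan (value of joint cal_button above 0.003 m and not (horizontal distance between weight and pan_middle below 0.014 m and z of weight in the frame of pan_middle between -0.004 and 0.004 m and angle between weight's own z axis and vertical below 0.1 rad)).
It fails at once if a bystander is pushed out of its place (more than 30 mm) (distance of any of model_pale, model_blue, jar_wax, beaker from where it was at the start of the episode above 0.03 m).
It also fails if it takes over 64 s, if anything falls off the work surface, if the arm or the gripper's body presses on something with over 40 N, if the wrist force passes 120 N, or if a joint passes its speed limit or range.

## Working session

There is one attempt and no reset: what is moved stays moved. The work goes in short steps, Python scripts to look and compute and a tool call to move; the robot and the scene stay as the last step left them, time stands still between calls to the robot, and variables do not carry over. Pictures are saved under pics/ and viewed, at most 12 in all, crops included, and the job is handed in when it is done.

Besides the shell and the picture viewer there is one more tool, called after ">>>" as a command line: name --argument value ..., lists and objects as JSON in quotes. move_arm: Moves the arm, as the interface text tells. Its arguments: {"type":"object","properties":{"moves":{"type":"array"}},"required":["moves"]}

```bash
mkdir -p pics; cat > h.py <<'E'
import numpy as np, cv2
from bench import robot
from scipy.spatial.transform import Rotation as R
def ray(cam,px,z):
    m=robot.camera_model(cam); V=np.array(m["view"]); 
    d=V[:3,:3].T@np.array([(px[0]-m["cx"])/m["fx"],(px[1]-m["cy"])/m["fy"],1]); c=-V[:3,:3].T@V[:3,3]
    return (c+d*(z-c[2])/d[2]).round(4)
def proj(cam,p):
    m=robot.camera_model(cam); V=np.array(m["view"]); q=V[:3,:3]@np.array(p)+V[:3,3]
    return np.array([m["fx"]*q[0]/q[2]+m["cx"],m["fy"]*q[1]/q[2]+m["cy"]]).round(1)
E
python3 - <<'E'
from h import *
a=robot.get_image("top");b=robot.get_image("scene")
cv2.imwrite("pics/top.png",a);cv2.imwrite("pics/scene.png",b)
zs=dict(pan_middle=.07,hole_mouth=.045,scale=0,weight=0,stylus=.006,stand=0,model_pale=0,model_blue=0,jar_wax=0,beaker=0)
for cam in("top","scene"):
    print(cam,(-np.array(robot.camera_model(cam)["view"])[:3,:3].T@np.array(robot.camera_model(cam)["view"])[:3,3]).round(3))
    for t,z in zs.items():
        for r in robot.mark_of(t,cam)[:2]: print(t,round(r["score"],2),np.round(r["centre"],1),ray(cam,r["centre"],z))
s=robot.observe();print(s["t"],s["tcp_pos"],s["orientation"],s["opening"])
E
```

```text
top [ 0.434 -0.023  0.969]
pan_middle 0.61 [259.2 169.2] [ 0.6012 -0.0259  0.07  ]
hole_mouth 0.84 [246.3 215.9] [0.4849 0.0041 0.045 ]
hole_mouth 0.69 [131.5 215. ] [0.4806 0.2945 0.045 ]
scale 0.72 [251.  195.8] [ 0.5414 -0.0057  0.    ]
weight 0.53 [354.9 224.7] [ 0.4704 -0.2838  0.    ]
stylus 0.58 [134.5 213.3] [0.4872 0.3003 0.006 ]
stand 0.74 [133.8 210.6] [0.4947 0.3046 0.    ]
model_pale 0.66 [327.9 152.5] [ 0.6648 -0.212   0.    ]
model_blue 0.78 [378.7 170.7] [ 0.6177 -0.3498 -0.    ]
jar_wax 0.86 [169.2 151. ] [0.6586 0.2192 0.    ]
beaker 0.86 [134.3 159.7] [0.6323 0.3121 0.    ]
scene [-0.162  0.672  0.809]
pan_middle 0.74 [240.7 186.9] [ 0.6093 -0.0274  0.07  ]
hole_mouth 0.68 [268.1 218.1] [ 0.4859 -0.007   0.045 ]
hole_mouth 0.5 [274.7 170.4] [ 0.6264 -0.1785  0.045 ]
scale 0.82 [254.8 219.9] [ 0.5438 -0.0161  0.    ]
stand 0.63 [169.6 291.6] [0.4966 0.2998 0.    ]
model_pale 0.76 [271.4 169.8] [ 0.6824 -0.2238  0.    ]
model_blue 0.57 [315.9 162.2] [ 0.6137 -0.3553  0.    ]
jar_wax 0.78 [159.4 242.1] [0.6505 0.2191 0.    ]
beaker 0.72 [131.2 262.2] [0.6386 0.3104 0.    ]
1.1 [ 0.22016097 -0.50402391  0.21865908] [1.79999992e+02 9.06018003e-04 2.35945694e+01] 0.09293001115855146
```

View pics/top.png

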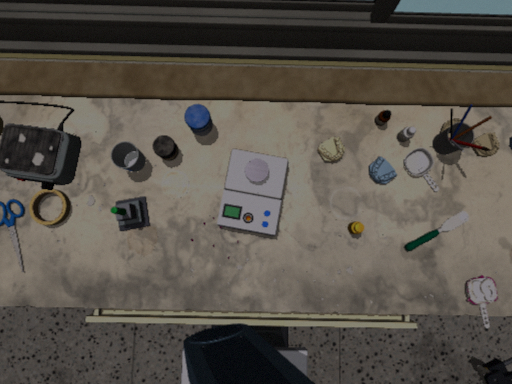

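View pics/scene.png

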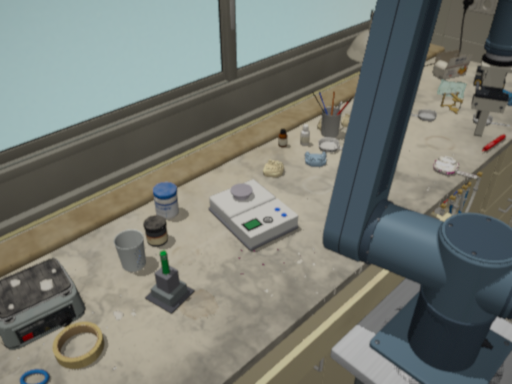

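The top view shows the weight at about (356,228), the pan at (257,170), the hole at (248,217) and the stand at (131,213). The scene view agrees: hole at (268,219), pan at (241,190), stand at (169,290), with the arm hiding the weight. The measured hole–pan distance is 0.119 m, against 0.12 m given. Next I move towards the weight.

>>> move_arm --moves '[[[1, 0.03, -0.01, 0, 0, 0, 0], [1, 0.07, -0.023, 0, 0, 0, 0], [1, 0.11, -0.036, 0, 0, 0, 0], [1, 0.148, -0.048, 0, 0, 0, 0], [1, 0.18, -0.058, 0, 0, 0, 0]]]'

```text
t: 1.52
tcp_pos: [0.3634, -0.3768, 0.2188]
orientation: [-180.0, -0.0, 23.6]
contact_force: [0.7, 0.1, -0.3]
opening: 0.0927
finger_force: 0.0
```

>>> move_arm --moves '[[[1, 0.03, -0.01, 0, 0, 0, 0], [1, 0.06, -0.02, 0, 0, 0, 0], [1, 0.085, -0.03, 0, 0, 0, 0], [1, 0.1, -0.035, 0, 0, 0, 0], [1, 0.1, -0.035, 0, 0, 0, 0]]]'

```text
t: 1.93
tcp_pos: [0.4416, -0.3043, 0.2187]
orientation: [-180.0, -0.1, 23.8]
contact_force: [0.4, 0.4, -0.0]
opening: 0.0928
finger_force: 0.0
```

```bash
cat >> h.py <<'E'
def state():
    s=robot.observe(); print("t",round(s["t"],2),"tcp",np.round(s["tcp_pos"],4),"rpy",np.round(s["orientation"],2),"F",np.round(s["contact_force"],2),"op",round(s["opening"],4),"ff",np.round(s["finger_force"],1)); return s
def shift(target,s=None):
    s=s or robot.observe(); r=R.from_euler("xyz",s["orientation"],degrees=True)
    return r.inv().apply(np.array(target)-s["tcp_pos"]).round(4)
E
python3 - <<'E'
from h import *
s=state()
im=robot.get_image("wrist");cv2.imwrite("pics/w1.png",im)
m=robot.camera_model("wrist");V=np.array(m["view"]);print("cam",-V[:3,:3].T@V[:3,3])
for r in robot.mark_of("weight","wrist")[:2]: print("mark",r["score"],r["centre"],ray("wrist",r["centre"],0))
for r in robot.outline_of("weight","wrist")[:1]: print(r["score"],r["extent"],ray("wrist",r["extent"][:2],.05))
E
```

```text
t 1.93 tcp [ 0.4416 -0.3043  0.2187] rpy [-1.7998e+02 -7.0000e-02  2.3800e+01] F [ 0.37  0.37 -0.02] op 0.0928 ff 0.0
cam [ 0.50910268 -0.27586252  0.38397836]
mark 0.86 [235.2, 147.7] [ 0.4587 -0.2756  0.    ]
mark 0.66 [356.8, 44.9] [ 0.6143 -0.3537  0.    ]
0.6 [237.1, 151.3, 34.2, 32.4] [ 0.4621 -0.2796  0.05  ]
```

View pics/w1.png

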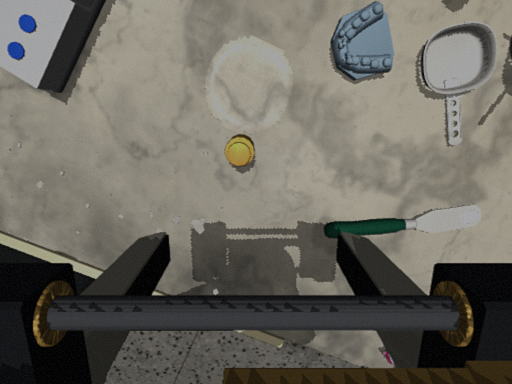

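The wrist view shows the weight upright at about (239,151), with nothing else near it. I'll move closer and measure again.

>>> move_arm --moves '[[[1, 0.01, -0.006, 0.02, 0, 0, 0], [1, 0.02, -0.012, 0.045, 0, 0, 0], [1, 0.027, -0.016, 0.06, 0, 0, 0], [1, 0.027, -0.016, 0.06, 0, 0, 0], [1, 0.027, -0.016, 0.06, 0, 0, 0]]]'

```text
t: 2.5
tcp_pos: [0.4569, -0.2818, 0.1582]
orientation: [-179.9, 0.1, 23.6]
contact_force: [0.7, -0.4, 0.2]
opening: 0.0931
finger_force: 0.0
```

```bash
python3 - <<'E'
from h import *
s=state()
im=robot.get_image("wrist");cv2.imwrite("pics/w2.png",im)
for r in robot.mark_of("weight","wrist")[:2]: print("mark",r["score"],r["centre"],ray("wrist",r["centre"],0))
for r in robot.outline_of("weight","wrist")[:1]:
    print(r["score"],r["extent"])
# fit colour silhouette
hsv=cv2.cvtColor(im,cv2.COLOR_BGR2HSV);mk=cv2.inRange(hsv,(15,110,60),(35,255,255));mk[215:]=0
n,l,st,c=cv2.connectedComponentsWithStats(mk);i=1+np.argmax(st[1:,4]);print("blob",st[i],c[i])
for p in [(0.458,-0.278),(.462,-.28)]:
    pts=[proj("wrist",(p[0]+r*np.cos(a),p[1]+r*np.sin(a),z)) for r,z in((.016,0),(.016,.042),(.012,.062)) for a in np.linspace(0,6.28,40)]
    pts=np.array(pts);print(p,pts.min(0),pts.max(0))
cv2.imwrite("pics/w2c.png",cv2.resize(im[100:260,160:320],None,fx=3,fy=3))
E
```

```text
t 2.5 tcp [ 0.4569 -0.2818  0.1582] rpy [-1.7991e+02  6.0000e-02  2.3550e+01] F [ 0.66 -0.36  0.18] op 0.0931 ff 0.0
0.61 [251.6, 182.8, 38.1, 44.3]
blob [ 236  162   35   42 1023] [252.82209189 184.30596285]
(0.458, -0.278) [229.7 166.5] [265.  211.4]
(0.462, -0.28) [233.4 163.7] [268.9 208.2]
```

View pics/w2c.png

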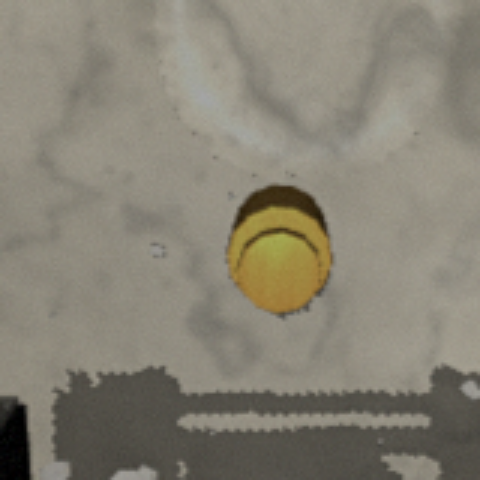

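In the crop the knob and body silhouette spans about 236–271 by 162–205 in full-image pixels. That puts the weight at (0.4645, -0.281). I'll descend and grip.

>>> move_arm --moves '[[[1, 0.007, 0.002, 0.03, 0, 0, 0], [1, 0.007, 0.002, 0.065, 0, 0, 0], [1, 0.007, 0.002, 0.1, 0, 0, 0], [1, 0.007, 0.002, 0.13, 0, 0, 0], [1, 0.007, 0.002, 0.143, 0, 0, 0]]]'

```text
t: 3.07
tcp_pos: [0.4636, -0.28, 0.0131]
orientation: [-179.8, 0.1, 23.6]
contact_force: [-0.0, -0.2, -0.6]
opening: 0.0929
finger_force: 0.0
```

>>> move_arm --moves '[[[-1, 0, 0, 0, 0, 0, 0], [-1, 0, 0, 0, 0, 0, 0], [-1, 0, 0, 0, 0, 0, 0], [-1, 0, 0, 0, 0, 0, 0], [-1, 0, 0, 0, 0, 0, 0]]]'

```text
t: 3.48
tcp_pos: [0.4661, -0.2813, 0.0174]
orientation: [179.8, -0.1, 23.6]
contact_force: [-0.2, 0.1, -0.7]
opening: 0.0641
finger_force: 0.0
```

>>> move_arm --moves '[[[-1, 0, 0, 0, 0, 0, 0], [-1, 0, 0, 0, 0, 0, 0], [-1, 0, 0, 0, 0, 0, 0], [-1, 0, 0, 0, 0, 0, 0], [-1, 0, 0, 0, 0, 0, 0]]]'

```text
t: 3.9
tcp_pos: [0.4649, -0.28, 0.0157]
orientation: [-180.0, 0.0, 23.6]
contact_force: [-0.4, 0.1, 0.5]
opening: 0.0313
finger_force: 30.1
```

The weight is gripped. I'll lift it and carry it towards the pan.

>>> move_arm --moves '[[[-1, 0, 0, -0.02, 0, 0, 0], [-1, 0, 0, -0.05, 0, 0, 0], [-1, 0, 0, -0.085, 0, 0, 0], [-1, 0, 0, -0.12, 0, 0, 0], [-1, 0, 0, -0.145, 0, 0, 0]]]'

```text
t: 4.32
tcp_pos: [0.4655, -0.2806, 0.1632]
orientation: [179.9, -0.0, 23.6]
contact_force: [0.8, 1.1, -2.4]
opening: 0.0317
finger_force: 30.0
```

>>> move_arm --moves '[[[-1, 0.015, -0.017, 0, 0, 0, 0], [-1, 0.035, -0.039, 0, 0, 0, 0], [-1, 0.057, -0.064, 0, 0, 0, 0], [-1, 0.08, -0.09, 0, 0, 0, 0], [-1, 0.1, -0.112, 0, 0, 0, 0]]]'

```text
t: 4.73
tcp_pos: [0.5116, -0.1356, 0.1602]
orientation: [-179.9, 0.0, 23.6]
contact_force: [0.2, 0.6, -1.0]
opening: 0.0313
finger_force: 30.0
```

>>> move_arm --moves '[[[-1, 0.02, -0.022, 0, 0, 0, 0], [-1, 0.04, -0.044, 0, 0, 0, 0], [-1, 0.055, -0.062, 0, 0, 0, 0], [-1, 0.061, -0.069, 0, 0, 0, 0], [-1, 0.061, -0.069, 0, 0, 0, 0]]]'

```text
t: 5.15
tcp_pos: [0.5401, -0.0479, 0.1602]
orientation: [-179.9, 0.0, 23.8]
contact_force: [-0.3, -0.1, -1.4]
opening: 0.0314
finger_force: 30.0
```

```bash
python3 - <<'E'
from h import *
s=state()
im=robot.get_image("wrist");cv2.imwrite("pics/w3.png",im)
for t,z in(("pan_middle",.07),("hole_mouth",.045),("scale",0)):
    for r in robot.mark_of(t,"wrist")[:2]: print(t,r["score"],r["centre"],ray("wrist",r["centre"],z))
E
```

```text
t 5.15 tcp [ 0.5401 -0.0479  0.1602] rpy [-1.7994e+02  3.0000e-02  2.3770e+01] F [-0.31 -0.12 -1.37] op 0.0314 ff 30.0
pan_middle 0.95 [249.2, 119.1] [ 0.5999 -0.0214  0.07  ]
```

View pics/w3.png

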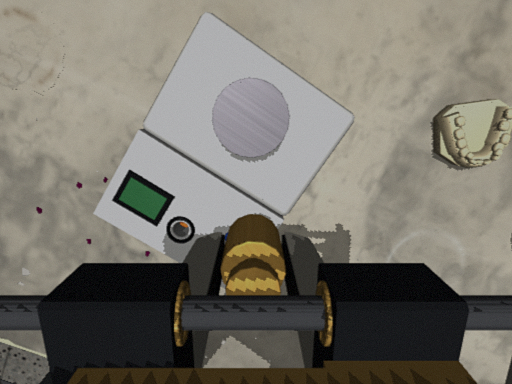

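The wrist view shows the pan centred at about (250.5,117.5) and the hole ring at (180.5,229.5). The weight is held between the fingers. I'll fit the pan and ring precisely.

```bash
python3 - <<'E'
from h import *
from scipy.optimize import least_squares
im=cv2.imread("pics/w3.png");g=cv2.cvtColor(im,cv2.COLOR_BGR2GRAY).astype(float)
g=cv2.GaussianBlur(g,(0,0),1)
gx=cv2.Sobel(g,-1,1,0);gy=cv2.Sobel(g,-1,0,1);G=np.hypot(gx,gy)
from scipy.ndimage import map_coordinates as mc
a=np.linspace(0,2*np.pi,180)
def fit(c,r,z,n):
    best=None
    for dx in np.arange(-.012,.0121,.0005):
        for dy in np.arange(-.012,.0121,.0005):
            p=np.array([proj("wrist",(c[0]+dx+r*np.cos(t),c[1]+dy+r*np.sin(t),z)) for t in a[::4]])
            v=np.mean(np.minimum(mc(G,[p[:,1],p[:,0]],order=1),150))
            if best is None or v>best[0]: best=(v,c[0]+dx,c[1]+dy)
    print(n,np.round(best,4));return np.array(best[1:])
p=fit(ray("wrist",(250.5,117.5),.07),.03,.07,"pan")
h=fit(ray("wrist",(180.5,229.5),.045),.0135,.045,"ring")
print(p-h,np.linalg.norm(p-h),"shift to pan",shift([p[0],p[1],.0867]))
E
```

```text
Traceback (most recent call last):
  File "h.py", line 9, in proj
    m=robot.camera_model(cam); V=np.array(m["view"]); q=V[:3,:3]@np.array(p)+V[:3,3]
ValueError: time passes only in moves, steps and waits
```

```bash
cat > fit.py <<'E'
from h import *
from scipy.ndimage import map_coordinates as mc
a=np.linspace(0,2*np.pi,60)
def fit(im,m,px,r,z,n):
    g=cv2.GaussianBlur(cv2.cvtColor(im,cv2.COLOR_BGR2GRAY).astype(float),(0,0),1)
    G=np.hypot(cv2.Sobel(g,-1,1,0),cv2.Sobel(g,-1,0,1))
    V=np.array(m["view"]);c=ray("wrist",px,z);best=(-1,)
    for dx in np.arange(-.012,.0121,.0005):
        for dy in np.arange(-.012,.0121,.0005):
            q=np.c_[c[0]+dx+r*np.cos(a),c[1]+dy+r*np.sin(a),0*a+z]@V[:3,:3].T+V[:3,3]
            v=np.mean(np.minimum(mc(G,[m["fy"]*q[:,1]/q[:,2]+m["cy"],m["fx"]*q[:,0]/q[:,2]+m["cx"]],order=1),150))
            if v>best[0]: best=(v,c[0]+dx,c[1]+dy)
    print(n,np.round(best,4));return np.array(best[1:])
E
python3 - <<'E'
from fit import *
m=robot.camera_model("wrist");im=cv2.imread("pics/w3.png")
p=fit(im,m,(250.5,117.5),.03,.07,"pan")
h=fit(im,m,(180.5,229.5),.0135,.045,"ring")
print(p-h,np.linalg.norm(p-h),"shift to pan",shift([p[0],p[1],.0867]))
E
```

```text
pan [ 7.23278e+01  6.01000e-01 -2.28000e-02]
ring [ 1.500e+02  4.816e-01 -3.300e-03]
[ 0.1194 -0.0195] 0.1209818581441037 shift to pan [ 0.0675 -0.0017  0.0737]
```

>>> move_arm --moves '[[[-1, 0.02, 0, 0, 0, 0, 0], [-1, 0.045, 0, 0, 0, 0, 0], [-1, 0.061, -0.001, 0, 0, 0, 0], [-1, 0.067, -0.001, 0, 0, 0, 0], [-1, 0.067, -0.001, 0.01, 0, 0, 0]]]'

```text
t: 5.77
tcp_pos: [0.6032, -0.0234, 0.152]
orientation: [179.9, -0.2, 23.6]
contact_force: [0.5, 0.2, -1.9]
opening: 0.0317
finger_force: 30.0
```

>>> move_arm --moves '[[[-1, 0, 0, 0.025, 0, 0, 0], [-1, 0, 0, 0.042, 0, 0, 0], [-1, 0, 0, 0.054, 0, 0, 0], [-1, 0, 0, 0.058, 0, 0, 0], [-1, 0, 0, 0.058, 0, 0, 0]]]'

```text
t: 6.18
tcp_pos: [0.5991, -0.0229, 0.0909]
orientation: [-179.9, 0.2, 23.5]
contact_force: [-0.1, -0.1, -2.4]
opening: 0.0315
finger_force: 30.0
```

```bash
python3 - <<'E'
from h import *
s=state();print(shift([.601,-.0235,.086],s))
im=robot.get_image("scene");print(robot.mark_of("weight","scene"));cv2.imwrite("pics/s2.png",cv2.resize(im[140:260,180:340],None,fx=4,fy=4))
E
```

```text
t 6.18 tcp [ 0.5991 -0.0229  0.0909] rpy [-179.88    0.19   23.53] F [-0.06 -0.14 -2.41] op 0.0315 ff 30.0
[0.0015 0.0013 0.0049]
[{'centre': [244.8, 184.7], 'score': 0.55}]
```

View pics/s2.png

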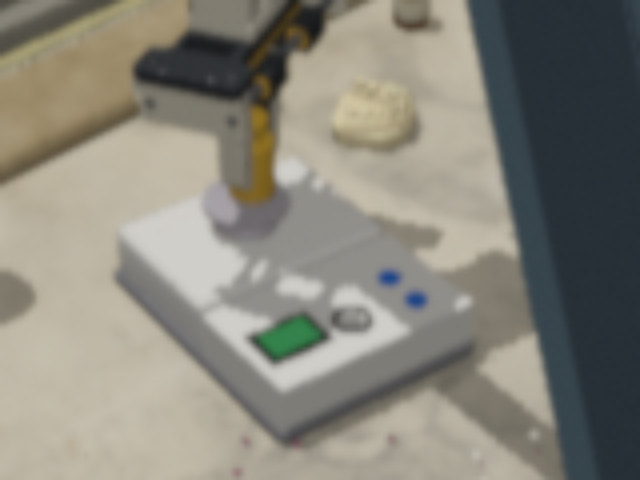

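The scene crop shows the weight just above the pan: its base is near crop (252,203) and the pan centre near (247,208), so it's well centred. I'll lower it gently.

>>> move_arm --moves '[[[-1, 0.001, 0.001, 0.002, 0, 0, 0], [-1, 0.001, 0.001, 0.003, 0, 0, 0], [-1, 0.001, 0.001, 0.004, 0, 0, 0], [-1, 0.001, 0.001, 0.005, 0, 0, 0], [-1, 0.001, 0.001, 0.005, 0, 0, 0]]]'

```text
t: 6.7
tcp_pos: [0.6025, -0.0227, 0.0877]
orientation: [180.0, -0.0, 23.6]
contact_force: [-0.1, -0.2, -3.4]
opening: 0.0316
finger_force: 30.0
```

>>> move_arm --moves '[[[-1, 0, 0, 0.0005, 0, 0, 0], [-1, 0, 0, 0.001, 0, 0, 0], [-1, 0, 0, 0.0015, 0, 0, 0], [-1, 0, 0, 0.002, 0, 0, 0], [-1, 0, 0, 0.002, 0, 0, 0]]]'

```text
t: 7.12
tcp_pos: [0.6025, -0.0227, 0.0857]
orientation: [180.0, -0.0, 23.6]
contact_force: [0.3, 0.2, -0.5]
opening: 0.0316
finger_force: 30.0
```

>>> move_arm --moves '[[[-1, 0, 0, 0.0005, 0, 0, 0], [-1, 0, 0, 0.0005, 0, 0, 0], [-1, 0, 0, 0.0005, 0, 0, 0], [-1, 0, 0, 0.0005, 0, 0, 0], [-1, 0, 0, 0.0005, 0, 0, 0]]]'

```text
t: 7.53
tcp_pos: [0.6026, -0.0228, 0.0857]
orientation: [180.0, -0.0, 23.6]
contact_force: [-2.9, 0.4, 5.3]
opening: 0.0316
finger_force: 30.0
```

Contact is clear at +5 N, so I'll release.

>>> move_arm --moves '[[[-0.2, 0, 0, 0, 0, 0, 0], [0, 0, 0, 0, 0, 0, 0], [0.5, 0, 0, 0, 0, 0, 0], [1, 0, 0, 0, 0, 0, 0], [1, 0, 0, 0, 0, 0, 0]]]'

```text
t: 7.95
tcp_pos: [0.6025, -0.0228, 0.0849]
orientation: [-180.0, 0.0, 23.6]
contact_force: [-0.5, 0.7, 0.4]
opening: 0.0594
finger_force: 0.0
```

>>> move_arm --moves '[[[1, 0, 0, 0, 0, 0, 0], [1, 0, 0, -0.015, 0, 0, 0], [1, 0, 0, -0.045, 0, 0, 0], [1, 0, 0, -0.08, 0, 0, 0], [1, 0, 0, -0.11, 0, 0, 0]]]'

```text
t: 8.37
tcp_pos: [0.6024, -0.0227, 0.1966]
orientation: [-180.0, 0.0, 23.6]
contact_force: [1.2, -0.6, 0.1]
opening: 0.0909
finger_force: 0.0
```

>>> move_arm --moves '[[[1, -0.02, 0, 0, 0, 0, 0], [1, -0.05, 0, 0, 0, 0, 0], [1, -0.08, 0, 0, 0, 0, 0], [1, -0.09, 0, 0, 0, 0, 0], [1, -0.09, 0, 0, 0, 0, 0]]]'

```text
t: 8.78
tcp_pos: [0.5185, -0.0593, 0.1955]
orientation: [-180.0, 0.0, 23.5]
contact_force: [-0.4, 0.3, 0.3]
opening: 0.0933
finger_force: 0.0
```

```bash
python3 - <<'E'
from fit import *
s=state();im=robot.get_image("wrist");m=robot.camera_model("wrist");cv2.imwrite("pics/w4.png",im)
for t,z in(("pan_middle",.07),("weight",.07),("hole_mouth",.045),("scale",0)):
    for r in robot.mark_of(t,"wrist")[:1]: print(t,r["score"],r["centre"],ray("wrist",r["centre"],z))
fit(im,m,proj("wrist",(.601,-.0235,.07)),.03,.07,"pan")
fit(im,m,proj("wrist",(.482,-.0035,.045)),.0135,.045,"ring")
fit(im,m,proj("wrist",(.602,-.023,.132)),.012,.132,"knob")
E
```

```text
t 8.78 tcp [ 0.5185 -0.0593  0.1955] rpy [-1.800e+02  2.000e-02  2.349e+01] F [-0.36  0.31  0.26] op 0.0933 ff 0.0
weight 0.95 [252.1, 88.9] [ 0.6044 -0.0221  0.07  ]
hole_mouth 0.73 [186.6, 192.5] [ 4.885e-01 -3.000e-04  4.500e-02]
scale 0.59 [225.2, 129.3] [ 0.5576 -0.0099  0.    ]
pan [ 6.53195e+01  6.03000e-01 -1.90000e-02]
ring [150.      0.483   0.   ]
knob [ 8.0719e+01  5.9150e-01 -2.9500e-02]
```

View pics/w4.png

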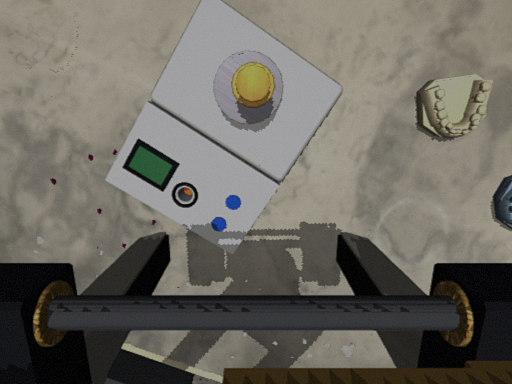

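The weight stands on the pan: its knob is at (253,85), its base mark at (252,89) and the pan centre at (249,87), so it is about 2–3 mm off centre. The hole is at (185,194). Next, the stylus.

>>> move_arm --moves '[[[1, 0.004, -0.03, 0, 0, 0, 0], [1, 0.009, -0.067, 0, 0, 0, 0], [1, 0.014, -0.104, 0, 0, 0, 0], [1, 0.019, -0.141, 0, 0, 0, 0], [1, 0.024, -0.175, 0, 0, 0, 0]]]'

```text
t: 9.45
tcp_pos: [0.4719, 0.1135, 0.195]
orientation: [-180.0, -0.0, 23.6]
contact_force: [0.4, -0.1, -0.0]
opening: 0.093
finger_force: 0.0
```

>>> move_arm --moves '[[[1, 0.005, -0.036, 0, 0, 0, 0], [1, 0.01, -0.072, 0, 0, 0, 0], [1, 0.016, -0.11, 0, 0, 0, 0], [1, 0.021, -0.14, 0, 0, 0, 0], [1, 0.023, -0.153, 0, 0, 0, 0]]]'

```text
t: 9.87
tcp_pos: [0.4309, 0.2649, 0.195]
orientation: [-179.9, -0.0, 23.8]
contact_force: [-0.1, 0.1, -0.7]
opening: 0.0929
finger_force: 0.0
```

```bash
python3 - <<'E'
from fit import *
s=state();im=robot.get_image("wrist");m=robot.camera_model("wrist");cv2.imwrite("pics/w5.png",im)
for t,z in(("stylus",.006),("stand",0)):
    for r in robot.mark_of(t,"wrist")[:2]: print(t,r["score"],r["centre"],ray("wrist",r["centre"],z))
for r in robot.outline_of("stylus","wrist")[:2]: print(r["score"],r["extent"])
V=np.array(m["view"]);print("cam",-V[:3,:3].T@V[:3,3],proj("wrist",(.487,.3,.131)))
E
```

```text
t 9.87 tcp [0.4309 0.2649 0.195 ] rpy [-1.7991e+02 -2.0000e-02  2.3800e+01] F [-0.07  0.1  -0.74] op 0.0929 ff 0.0
stylus 0.9 [240.3, 113.6] [0.4893 0.3037 0.006 ]
stylus 0.54 [240.1, 113.1] [0.4897 0.3041 0.006 ]
0.93 [234.6, 115.5, 24.2, 26.2]
cam [0.49941589 0.29503667 0.36028753] [232.8 121.5]
```

View pics/w5.png

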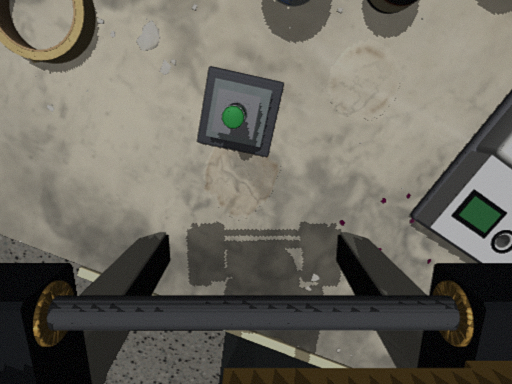

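The wrist view shows the green stylus top at (233.5,116.5) on its stand, which gives a stylus axis at about (0.4895, 0.302). I'll move above it, then descend.

>>> move_arm --moves '[[[1, 0.025, -0.004, 0, 0, 0, 0], [1, 0.05, -0.008, 0, 0, 0, 0], [1, 0.065, -0.01, 0, 0, 0, 0], [1, 0.0685, -0.01, 0, 0, 0, 0], [1, 0.0685, -0.01, 0, 0, 0, 0]]]'

```text
t: 10.48
tcp_pos: [0.4917, 0.2963, 0.1945]
orientation: [180.0, 0.0, 23.5]
contact_force: [0.5, 0.7, 0.4]
opening: 0.0925
finger_force: 0.0
```

>>> move_arm --moves '[[[1, 0, 0, 0.025, 0, 0, 0], [1, 0, 0, 0.055, 0, 0, 0], [1, 0, 0, 0.085, 0, 0, 0], [1, 0, 0, 0.1, 0, 0, 0], [1, 0, 0, 0.103, 0, 0, 0]]]'

```text
t: 10.9
tcp_pos: [0.4875, 0.2951, 0.0888]
orientation: [-180.0, 0.4, 23.5]
contact_force: [-0.3, 0.2, 0.0]
opening: 0.0932
finger_force: 0.0
```

```bash
python3 - <<'E'
from h import *
s=state();im=robot.get_image("wrist");cv2.imwrite("pics/w6.png",im)
print(shift((.4895,.302,.092),s),proj("wrist",(.4895,.302,.131)))
for r in robot.outline_of("stylus","wrist")[:2]: print(r["score"],r["extent"])
E
```

```text
t 10.9 tcp [0.4875 0.2951 0.0888] rpy [-179.99    0.42   23.54] F [-0.28  0.16  0.01] op 0.0932 ff 0.0
[ 0.0046 -0.0056 -0.0032] [239.3 281.1]
0.9 [230.4, 254.2, 38.1, 76.8]
```

View pics/w6.png

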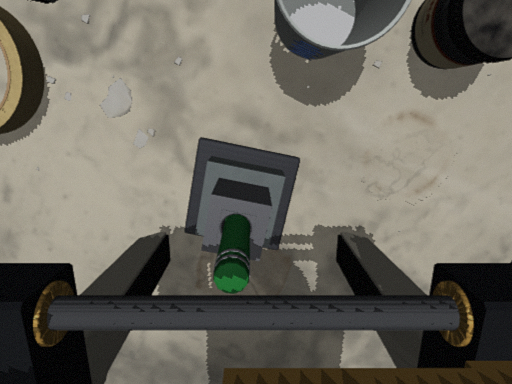

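The stylus top is at (232,278), and the finger midline is at about column 253. So the gripper needs about 8.5 mm along −y and 5 mm along +x of the tool.

>>> move_arm --moves '[[[1, 0.003, -0.004, 0, 0, 0, 0], [1, 0.005, -0.008, -0.001, 0, 0, 0], [1, 0.005, -0.0085, -0.003, 0, 0, 0], [1, 0.005, -0.0085, -0.003, 0, 0, 0], [1, 0.005, -0.0085, -0.003, 0, 0, 0]]]'

```text
t: 11.42
tcp_pos: [0.4922, 0.3074, 0.0961]
orientation: [180.0, -0.1, 23.6]
contact_force: [-0.6, 0.3, 0.1]
opening: 0.0929
finger_force: 0.0
```

```bash
python3 - <<'E'
from h import *
s=state();im=robot.get_image("wrist")
g=cv2.inRange(cv2.cvtColor(im,cv2.COLOR_BGR2HSV),(45,120,60),(80,255,255));ys,xs=np.nonzero(g)
print(xs.min(),xs.max(),ys.min(),ys.max(),np.median(xs[ys>ys.max()-20]))
for p in [(.489,.305),(.491,.305),(.489,.303)]: print(p,proj("wrist",(*p,.131)))
r=R.from_euler("xyz",s["orientation"],degrees=True)
print("grasp axis at .131:",proj("wrist",s["tcp_pos"]+r.apply([0,0,-(.131-s["tcp_pos"][2])])))
E
```

```text
t 11.42 tcp [0.4922 0.3074 0.0961] rpy [ 1.7999e+02 -1.0000e-01  2.3620e+01] F [-0.57  0.26  0.12] op 0.0929 ff 0.0
237 269 229 294 252.0
(0.489, 0.305) [254.1 288.1]
(0.491, 0.305) [255.8 284.5]
(0.489, 0.303) [258.1 289.7]
grasp axis at .131: [252.  280.5]
```

Now aligned: the stylus top is at (252,~278) and the grasp axis at (252,280.5). I'll close.

>>> move_arm --moves '[[[-1, 0, 0, 0, 0, 0, 0], [-1, 0, 0, 0, 0, 0, 0], [-1, 0, 0, 0, 0, 0, 0], [-1, 0, 0, 0, 0, 0, 0], [-1, 0, 0, 0, 0, 0, 0]]]'

```text
t: 11.88
tcp_pos: [0.4917, 0.3069, 0.095]
orientation: [180.0, 0.0, 23.6]
contact_force: [-1.6, 0.1, 0.8]
opening: 0.064
finger_force: 0.0
```

>>> move_arm --moves '[[[-1, 0, 0, 0, 0, 0, 0], [-1, 0, 0, 0, 0, 0, 0], [-1, 0, 0, 0, 0, 0, 0], [-1, 0, 0, 0, 0, 0, 0], [-1, 0, 0, 0, 0, 0, 0]]]'

```text
t: 12.3
tcp_pos: [0.4918, 0.307, 0.0952]
orientation: [180.0, -0.0, 23.6]
contact_force: [-0.2, 0.5, 0.1]
opening: 0.0309
finger_force: 0.0
```

>>> move_arm --moves '[[[-1, 0, 0, 0, 0, 0, 0], [-1, 0, 0, 0, 0, 0, 0], [-1, 0, 0, 0, 0, 0, 0], [-1, 0, 0, 0, 0, 0, 0], [-1, 0, 0, 0, 0, 0, 0]]]'

```text
t: 12.72
tcp_pos: [0.4919, 0.3072, 0.0952]
orientation: [-180.0, -0.0, 23.6]
contact_force: [-0.1, 1.6, -0.2]
opening: 0.0159
finger_force: 30.0
```

>>> move_arm --moves '[[[-1, 0, 0, -0.01, 0, 0, 0], [-1, 0, 0, -0.03, 0, 0, 0], [-1, 0, 0, -0.05, 0, 0, 0], [-1, 0, 0, -0.075, 0, 0, 0], [-1, 0, 0, -0.095, 0, 0, 0]]]'

```text
t: 13.13
tcp_pos: [0.4918, 0.3068, 0.1924]
orientation: [180.0, -0.0, 23.6]
contact_force: [0.6, -0.5, -1.0]
opening: 0.0155
finger_force: 30.0
```

```bash
python3 - <<'E'
from h import *
s=state();print(shift((.4825,-.0015,.19),s)); print(shift((.4825,.06,.19),s))
E
```

```text
t 13.13 tcp [0.4918 0.3068 0.1924] rpy [ 1.7997e+02 -3.0000e-02  2.3600e+01] F [ 0.58 -0.48 -0.97] op 0.0155 ff 30.0
[-0.1319  0.2788  0.0025]
[-0.1073  0.2224  0.0025]
```

>>> move_arm --moves '[[[-1, -0.012, 0.02, 0, 0, 0, 0], [-1, -0.026, 0.045, 0, 0, 0, 0], [-1, -0.042, 0.075, 0, 0, 0, 0], [-1, -0.059, 0.105, 0, 0, 0, 0], [-1, -0.076, 0.135, 0, 0, 0, 0]]]'

```text
t: 13.55
tcp_pos: [0.4756, 0.1514, 0.191]
orientation: [180.0, -0.0, 23.7]
contact_force: [0.4, 0.2, 0.2]
opening: 0.0155
finger_force: 30.0
```

>>> move_arm --moves '[[[-1, -0.017, 0.03, 0, 0, 0, 0], [-1, -0.034, 0.06, 0, 0, 0, 0], [-1, -0.052, 0.092, 0, 0, 0, 0], [-1, -0.069, 0.122, 0, 0, 0, 0], [-1, -0.081, 0.144, 0, 0, 0, 0]]]'

```text
t: 13.97
tcp_pos: [0.4588, -0.0142, 0.191]
orientation: [179.9, 0.0, 23.5]
contact_force: [0.6, 0.1, -0.7]
opening: 0.0154
finger_force: 30.0
```

>>> move_arm --moves '[[[-1, 0, 0, 0.012, 0, 0, 0], [-1, 0, 0, 0.025, 0, 0, 0], [-1, 0, 0, 0.034, 0, 0, 0], [-1, 0, 0, 0.036, 0, 0, 0], [-1, 0, 0, 0.036, 0, 0, 0]]]'

```text
t: 14.38
tcp_pos: [0.459, -0.0112, 0.1539]
orientation: [-179.9, 0.1, 23.6]
contact_force: [-0.6, 0.3, -0.2]
opening: 0.0154
finger_force: 30.0
```

```bash
python3 - <<'E'
from fit import *
s=state();im=robot.get_image("wrist");m=robot.camera_model("wrist");cv2.imwrite("pics/w7.png",im);cv2.imwrite("pics/w7c.png",cv2.resize(im[100:300,160:360],None,fx=3,fy=3))
for t in("stylus_tip","hole_mouth","weight","pan_middle"):
    for r in robot.mark_of(t,"wrist")[:1]: print(t,r["score"],r["centre"])
tip=s["tcp_pos"]-[0,0,.089]
print("tip pred",tip,proj("wrist",tip),"hole pred",proj("wrist",(.4825,-.0015,.045)))
E
```

```text
t 14.38 tcp [ 0.459  -0.0112  0.1539] rpy [-1.7995e+02  8.0000e-02  2.3620e+01] F [-0.63  0.26 -0.22] op 0.0154 ff 30.0
stylus_tip 0.85 [253.1, 203.8]
hole_mouth 0.68 [254.6, 166.1]
weight 0.98 [349.2, 31.5]
tip pred [ 0.45899087 -0.01123873  0.06486752] [251.9 203.8] hole pred [252.5 168.9]
```

View pics/w7c.png

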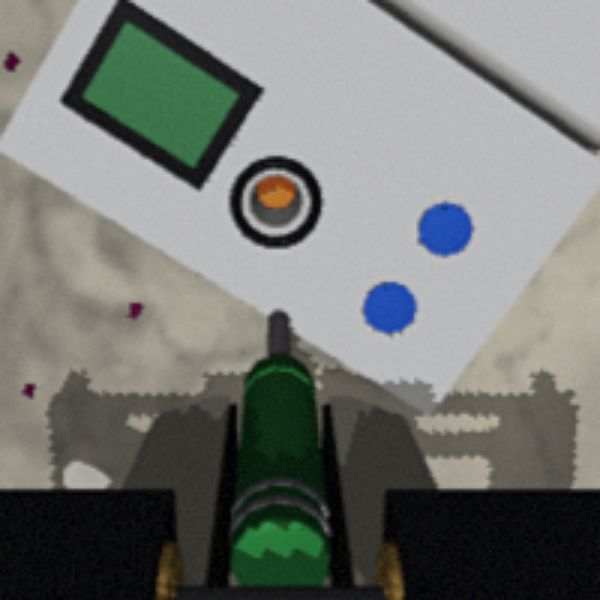

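The crop shows the ring centre at (276,202), which is full-image (252,167.3), and the tip at about (278,316), full-image (252.7,205). The tip matches its prediction to within about 1 px.

```bash
python3 - <<'E'
from fit import *
s=state();m=robot.camera_model("wrist");im=cv2.imread("pics/w7.png")
h=fit(im,m,(252,167.3),.0135,.045,"ring"); t=ray("wrist",(252.6,204.8),.065);print("tip",t, ray("wrist",(252,167.3),.045))
r=R.from_euler("xyz",s["orientation"],degrees=True)
print("shift",r.inv().apply(np.r_[h-t[:2],0]),"via tcp",shift((*h,.154),s))
E
```

```text
t 14.63 tcp [ 0.46   -0.0113  0.1548] rpy [ 1.7996e+02 -5.0000e-02  2.3640e+01] F [ 0.27 -0.01 -0.92] op 0.0154 ff 30.0
ring [ 1.500e+02  4.826e-01 -1.000e-03]
tip [ 0.4585 -0.0121  0.065 ] [ 0.4836 -0.0005  0.045 ]
shift [ 2.65285423e-02 -5.05934133e-04  2.18097806e-05] via tcp [ 0.0248 -0.0004  0.0008]
```

>>> move_arm --moves '[[[-1, 0.008, 0, 0, 0, 0, 0], [-1, 0.018, 0, 0, 0, 0, 0], [-1, 0.025, -0.0005, 0, 0, 0, 0], [-1, 0.026, -0.0005, 0, 0, 0, 0], [-1, 0.026, -0.0005, 0.01, 0, 0, 0]]]'

```text
t: 15.05
tcp_pos: [0.4852, -0.0006, 0.1453]
orientation: [179.9, -0.2, 23.7]
contact_force: [0.0, 0.2, 0.4]
opening: 0.0153
finger_force: 30.0
```

```bash
python3 - <<'E'
from fit import *
s=state();im=robot.get_image("wrist");m=robot.camera_model("wrist");cv2.imwrite("pics/w8c.png",cv2.resize(im[130:250,180:330],None,fx=4,fy=4))
tip=s["tcp_pos"]-[0,0,.089];print("tip",tip,proj("wrist",tip))
h=fit(im,m,proj("wrist",(.4826,-.001,.045)),.0135,.045,"ring");print(shift((*h,.15),s))
E
```

```text
t 15.05 tcp [ 0.4852 -0.0006  0.1453] rpy [ 1.7988e+02 -1.6000e-01  2.3650e+01] F [0.   0.19 0.39] op 0.0153 ff 30.0
tip [ 0.48518968 -0.00056185  0.0562874 ] [254.1 201.5]
ring [146.1783   0.4801   0.    ]
[-0.0044 -0.0025 -0.0047]
```

View pics/w8c.png

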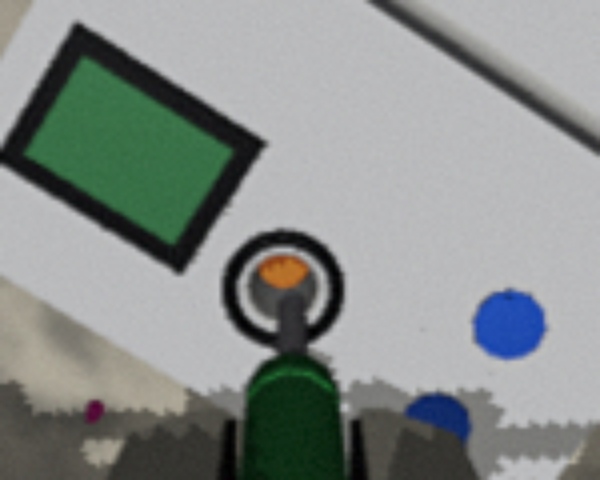

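The crop shows the tip over the hole: ring centre at full-image (250.8,202.2), tip end at about (253.2,204). I'll compute the small correction.

```bash
python3 - <<'E'
from h import *
s=state();r=R.from_euler("xyz",s["orientation"],degrees=True)
h=ray("wrist",(250.8,202.2),.045)
for z in(.054,.056): print(r.inv().apply(np.r_[(h-ray("wrist",(253.1,203.8),z))[:2],0]))
E
```

```text
t 15.1 tcp [ 4.829e-01 -3.000e-04  1.423e-01] rpy [-1.7995e+02  7.0000e-02  2.3630e+01] F [ 0.13  0.26 -2.17] op 0.0153 ff 30.0
[-1.21948636e-03 -1.95265050e-03  3.00748220e-06]
[-1.88942851e-03 -1.91834448e-03  3.78902939e-06]
```

>>> move_arm --moves '[[[-1, -0.001, -0.0015, 0, 0, 0, 0], [-1, -0.001, -0.0015, 0.006, 0, 0, 0], [-1, -0.001, -0.0015, 0.014, 0, 0, 0], [-1, -0.001, -0.0015, 0.022, 0, 0, 0], [-1, -0.001, -0.0015, 0.027, 0, 0, 0]]]'

```text
t: 15.52
tcp_pos: [0.4809, 0.0004, 0.1158]
orientation: [-180.0, 0.1, 23.6]
contact_force: [0.5, -0.8, 0.1]
opening: 0.0154
finger_force: 30.0
```

>>> move_arm --moves '[[[-1, 0, 0, 0.002, 0, 0, 0], [-1, 0, 0, 0.004, 0, 0, 0], [-1, 0, 0, 0.006, 0, 0, 0], [-1, 0, 0, 0.007, 0, 0, 0], [-1, 0, 0, 0.007, 0, 0, 0]]]'

```text
t: 15.93
tcp_pos: [0.4818, 0.0003, 0.1103]
orientation: [180.0, -0.0, 23.6]
contact_force: [-0.6, -0.3, 2.3]
opening: 0.0155
finger_force: 30.0
```

The button is engaging at 2.3 N. I'll press further.

>>> move_arm --moves '[[[-1, 0, 0, 0.001, 0, 0, 0], [-1, 0, 0, 0.002, 0, 0, 0], [-1, 0, 0, 0.003, 0, 0, 0], [-1, 0, 0, 0.004, 0, 0, 0], [-1, 0, 0, 0.004, 0, 0, 0]]]'

```text
t: 16.35
tcp_pos: [0.4818, 0.0003, 0.1062]
orientation: [180.0, -0.0, 23.6]
contact_force: [-1.3, 0.0, 4.9]
opening: 0.0154
finger_force: 30.0
```

>>> move_arm --moves '[[[-1, 0, 0, 0.0005, 0, 0, 0], [-1, 0, 0, 0.0005, 0, 0, 0], [-1, 0, 0, 0.0005, 0, 0, 0], [-1, 0, 0, 0.0005, 0, 0, 0], [-1, 0, 0, 0.0005, 0, 0, 0]]]'

```text
t: 16.77
tcp_pos: [0.4818, 0.0003, 0.1058]
orientation: [180.0, -0.0, 23.6]
contact_force: [-0.4, 0.3, 5.7]
opening: 0.0155
finger_force: 30.0
```

>>> move_arm --moves '[[[-1, 0, 0, 0.0007, 0, 0, 0], [-1, 0, 0, 0.0007, 0, 0, 0], [-1, 0, 0, 0.0007, 0, 0, 0], [-1, 0, 0, 0.0007, 0, 0, 0], [-1, 0, 0, 0.0007, 0, 0, 0]]]'

```text
t: 17.18
tcp_pos: [0.4821, 0.0003, 0.1056]
orientation: [180.0, -0.0, 23.6]
contact_force: [-1.9, 0.5, 8.7]
opening: 0.0153
finger_force: 30.0
```

```bash
python3 - <<'E'
from h import *
s=state();im=robot.get_image("wrist");print(robot.mark_of("weight","wrist")[:1])
im2=robot.get_image("scene");print(robot.mark_of("weight","scene")[:1],proj("scene",(.602,-.023,.07)))
state()
E
```

```text
t 17.18 tcp [4.821e-01 3.000e-04 1.056e-01] rpy [ 1.7997e+02 -5.0000e-02  2.3600e+01] F [-1.91  0.53  8.66] op 0.0153 ff 30.0
[{'centre': [368.7, 62.4], 'score': 0.72}]
[{'centre': [241.8, 188.0], 'score': 0.63}] [241.4 188.7]
t 17.38 tcp [4.820e-01 2.000e-04 1.056e-01] rpy [ 1.7997e+02 -4.0000e-02  2.3600e+01] F [-0.84  1.03  8.29] op 0.0157 ff 30.0
```

The button has bottomed out: force is 8.3–8.7 N and the TCP no longer descends. The weight is still at the pan's centre, so I'll hand in.

```bash
python3 -c "
from bench import robot
print(robot.sign_off())"
```

```text
the job is handed in; nothing more can be done
None
```

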